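# Hold a spring clip open over a job card on the rail

## Task

Pick up the wooden card holder and set it down astride the wooden rail, seated all the way down with its whole length on the rail, and let go of it. Then squeeze open the larger of the two black spring clips, take it off its batten and hold it wide open astride the middle of the card's top edge, a jaw well down on each side and clear of the card, so that I can slip a drawing in. Finish while still squeezing and holding the clip there, and leave the other things on the bench where they are.

Things in the scene. Friction and masses are not known exactly. Their poses are not given: they have to be found in the camera images.
- holder: wooden saddle carrying an upright card, about 220 g, standing on the bench. An inverted U 120 mm long (y), 46 wide (x): legs 9 mm thick, 38 mm deep, a 28 mm channel between them open at both ends; the bridge over it has its top 50 mm up. Origin: middle, at the underside of the legs; z up; symmetric
- card_top (a point): middle of the top edge of the holder's white card: a stiff upright plate 9 mm thick (x), 110 mm wide (y), 65 mm tall (50 to 115 mm above the holder's origin, over its middle). Grip the holder by it from above. Axes as the holder's
- rail: fixed low wooden rail: a level bar 300 mm long (y), 20 thick (x), 30 deep, flat top 100 mm above the bench, on posts of the same thickness at its ends; feet 80 mm wide (x), 12 high. Origin on the bench below its middle. A holder seated on it has its origin 62 mm above the rail's origin, its y along the bar
- rail_top (a point): middle of the bar's top face, axes as the rail's
- clip_rack: fixed upright batten 9 mm thick (x), 200 mm long (y), top 66 mm above the bench, on a 70 x 220 x 12 mm base; both clips are clamped upright on its top edge, about 100 mm apart. Origin on the bench below its middle
- clip: the larger black spring clip, 24 mm wide (y), 60 g, upright on the batten, handles up, jaws down. Works like a clothes peg: squeezing the handles together along x spreads the jaws. Origin: centre of its 11 mm cross pin, 20 mm above the batten's edge; y along the pin, z up. Jaw tips 40 mm below the pin (37 wide open), rubber pads on their lowest 10 mm
- clip_grip (a point): middle of the larger clip's handles, 27 mm above its pin: put the TCP here. Handles reach from 5 to about 48 mm above the pin; at the start they splay to about 55 mm over their outsides at the top; fully squeezed they stand parallel, 28 mm over their outsides, against a stop, with the jaw pads about 26 mm apart
- clip_a (a joint): opening of each lever of the larger clip, rad: 0 clamped on 9 mm, 0.29 fully open, -0.11 shut; both levers move alike. The spring takes about 4 N a finger at the handle tops to start opening, 8 to 14 N to open fully; grip with about 20 N
- small_clip: the smaller black spring clip, 55 mm tall, same shape as the large one, clamped on the same batten; leave it; origin at its pin
- filler_jar: round jar 52 mm across, 65 mm tall, standing between the holder's and the clip rack's places; origin under its centre
- hammer: hammer lying beyond the rail; origin under its middle
- sanding_block: cork block 65 x 110 x 30 mm lying beyond the rail; origin under its centre
- glue_bottle: bottle 60 mm across, 150 mm tall, to the left of the rail; origin under its centre
- offcut: wooden offcut 45 x 150 x 22 mm lying far to the left; origin under its centre
- tape_measure: grey tape measure 70 x 40 x 62 mm standing far to the right; origin under its centre

How it is judged:
By the outcome, as a careful person would: the job done as asked, in the order asked, and still so for the second after the job is handed in, while the arm keeps its last pose, push and grip.
It also fails if it takes over 59 s, if anything falls off the work surface, if the arm or the gripper's body presses on something with over 40 N, if the wrist force passes 120 N, or if a joint passes its speed limit or range.

## Robot

A 6-joint arm with a two-finger parallel gripper is mounted at the origin on the work surface. World frame = base frame: x ahead of the robot, y to its left, z up, the work surface at z = 0. Lengths are in m, angles in degrees, forces in N, time in s.
With the tool pointing down it reaches from about 0.325 to 0.85 m from the base axis. Payload 15.5 kg.
Tool frame: the origin (TCP) lies between the finger pads, 19 mm behind the fingertips; this is the grasp point; z points along the fingers, y is the line along which they close (so a half turn about z gives the same grasp; the last joint's range is limited). The gripper opens to 91 mm and grips with 3 to 60 N. Pads are 32 mm wide; open, the fingers measure 118 mm over their backs; the gripper's body (76 mm by 178 mm) begins 60 mm behind the grasp point.
Start: joints at [63.226, 28.281, 77.091, -0, 74.628, -5.472], TCP at [0.227, 0.582, 0.233] pointing down, gripper open.
Joint ranges: [-166.48, 166.48], [-47.26, 123.95], [12.59, 153.08], [-70.14, 250.14], [6.76, 159.57], [-176.63, 176.63]. Speed limits (degrees/s): [108.29, 108.29, 147.25, 172.46, 172.46, 172.46].

## Interface

Orientations are given as a 3x3 rotation matrix whose columns are the frame's x, y, z axes.
In Python, from bench import ctrl gives the robot as it stands. The module is installed in compiled form; this text tells all that it offers. Calls block until the motion is done:
- ctrl.goto(position, orientation): joint-space move of the TCP to a pose.
- ctrl.move_l(position, vel=0.15, ori=None, contact_N=None): straight line of the TCP; ori=None keeps the orientation; vel is the mean speed in m/s. With contact_N (N) it stops when the force on the tool has changed by that much, and returns True; else False.
- ctrl.movej(angles): joint-space move.
- ctrl.command_gripper(opening): opening from 0.0 (shut) to 1.0 (fully open); the grip force is fixed at half the most; returns when the fingers have stopped.
- ctrl.sleep(seconds).
- ctrl.ik(position, orientation): joint angles nearest the present ones, or None.
- ctrl.read_camera(name): name is "scene" or "top" or "wrist"; returns the picture (384x512x3 uint8, blue, green, red); there is no depth.
- ctrl.camera_params(name): a dict with "fx", "fy", "cx", "cy" (pixels), "pose" (4x4, takes a point from camera to world coordinates); the wrist camera has in their place "T_tool_cam" (4x4, takes a point from camera to tool coordinates, whose origin is the TCP and whose axes are the flange's). Camera axes: x right, y up, looking along -z (the intrinsics and any distortion apply to the point x, -y, -z); pixel columns grow to the right and rows downward; lengths in m; the calibration is good to about 2 mm. A picture is of the moment at which its call begins: read the wrist's pose just before it. camera_params takes no time and is no camera call.
A pose or a line that the arm cannot do raises ctrl.MotionError and nothing moves.
- ctrl.sign_off(): hands the job in; it is judged then, once.
Readings, each from a call of its own:
- ctrl.current_t(): time.
- ctrl.current_q(): joint angles.
- ctrl.current_dq(): joint speeds.
- ctrl.current_effort(): joint torques, N m.
- ctrl.current_tool_pos(): TCP position.
- ctrl.current_eef_rot(): TCP orientation.
- ctrl.current_contact_force(): force on the tool from outside, world axes, zero at the start.
- ctrl.current_wrist_torque(): the same for the moment, N m.
- ctrl.current_grip_width(): opening from 0.0 (shut) to 1.0 (fully open).
- ctrl.current_grasp_force(): force on a finger pad.
Only numpy, scipy, OpenCV 4.12 (cv2) and the standard library are available. Lean on these libraries where they do the work, as an engineer would, in place of code of your own. Each camera call takes 0.05 s, during which the arm holds its last target. There are 200 camera calls.

## Working session

There is one attempt and no reset: what is moved stays moved. The work goes in short steps, each a Python script; the robot and the scene stay as the last script left them, time stands still between calls to the robot, and variables do not carry over. Pictures are saved under pics/ and viewed, at most 10 in all, crops included, and the job is handed in when it is done.

```bash
mkdir -p pics
python3 - <<'E'
from bench import ctrl
import cv2,numpy as np
for n in("scene","top"):
    cv2.imwrite(f"pics/{n}0.png",cv2.resize(ctrl.read_camera(n),(800,600),interpolation=cv2.INTER_CUBIC))
    p=ctrl.camera_params(n);print(n,{k:(np.round(v,3).tolist() if not isinstance(v,(str,)) else v) for k,v in p.items()})
print(ctrl.camera_params("wrist"),ctrl.current_eef_rot(),ctrl.current_t())
E
```

```text
scene {'fx': 473.249, 'fy': 473.249, 'cx': 258.324, 'cy': 184.202, 'pose': [[-0.166, -0.607, 0.777, 1.539], [0.986, -0.102, 0.131, 0.178], [-0.0, 0.788, 0.615, 0.87], [0.0, 0.0, 0.0, 1.0]]}
top {'fx': 431.593, 'fy': 431.593, 'cx': 249.788, 'cy': 189.693, 'pose': [[-0.007, 0.998, -0.069, 0.496], [-1.0, -0.008, -0.009, -0.013], [-0.01, 0.069, 0.998, 1.535], [0.0, 0.0, 0.0, 1.0]]}
{'fx': 271.57414942498986, 'fy': 271.57414942498986, 'cx': 250.3535863264279, 'cy': 189.2256018700373, 'T_tool_cam': array([[-5.79804323e-04,  9.62324885e-01,  2.71901600e-01,
         7.60218555e-02],
       [ 9.99999826e-01,  5.86430850e-04,  5.68853661e-05,
         1.25952445e-03],
       [-1.04709283e-04,  2.71901586e-01, -9.62325058e-01,
        -1.52078081e-01],
       [ 0.00000000e+00,  0.00000000e+00,  0.00000000e+00,
         1.00000000e+00]])} [[-9.31675569e-01  3.63291079e-01 -4.76129217e-04]
 [ 3.63291378e-01  9.31675083e-01 -9.56355049e-04]
 [ 9.61624701e-05 -1.06398627e-03 -9.99999429e-01]] 0.1
```

View pics/scene0.png

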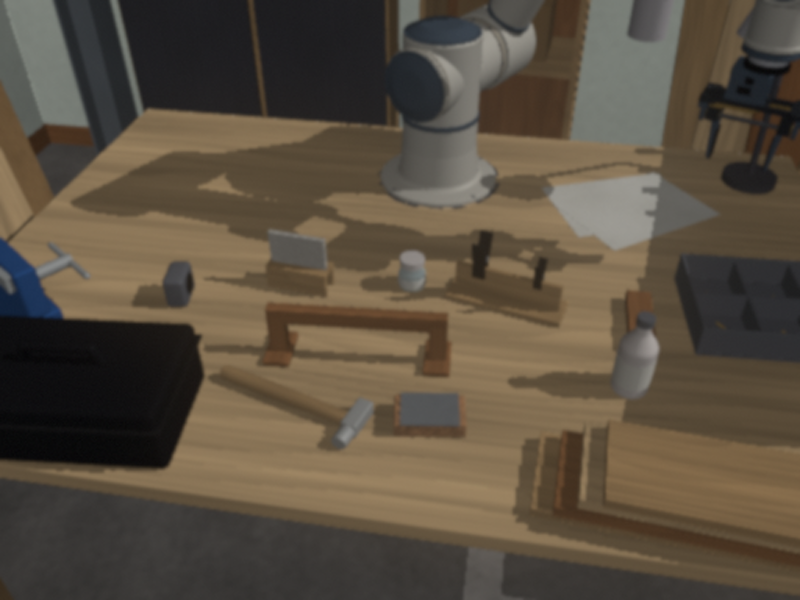

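View pics/top0.png

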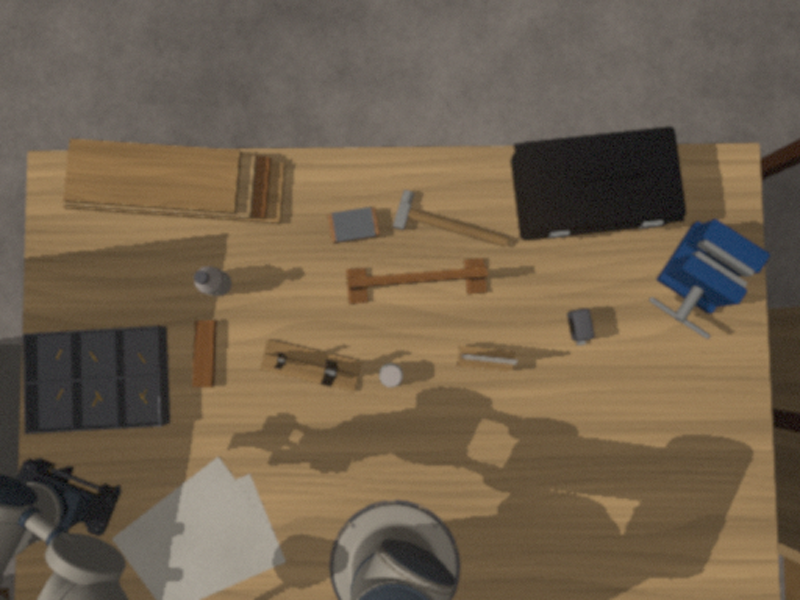

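The top picture shows the card's top edge from (463,358) to (517,363), the rail bar from (358,281) to (478,273), the larger clip at (330,371), and the batten from about (268,350) to (355,380). I'll convert these to positions and take wrist views from above the holder, rail and clip.

```bash
cat > h.py <<'E'
from bench import ctrl
import cv2,numpy as np
def ray(uv,p,T,z):
    d=T[:3,:3]@np.array([(uv[0]-p["cx"])/p["fx"],-(uv[1]-p["cy"])/p["fy"],-1.])
    return T[:3,3]+d*(z-T[2,3])/d[2]
def cam(name,pos=None,R=None):
    p=ctrl.camera_params(name)
    if name!="wrist": return p,np.array(p["pose"])
    T=np.eye(4);T[:3,:3]=R;T[:3,3]=pos
    return p,T@p["T_tool_cam"]
def pix(X,p,T):
    c=T[:3,:3].T@(np.array(X)-T[:3,3]); return np.array([p["cx"]+p["fx"]*c[0]/-c[2],p["cy"]+p["fy"]*c[1]/c[2]])
def ori(yaw,s=1):
    "tool down, tool x along s * object y, tool y along s * object x; yaw (deg) = object yaw"
    a=np.radians(yaw);ox=np.array([np.cos(a),np.sin(a),0]);oy=np.array([-np.sin(a),np.cos(a),0])
    return np.column_stack([s*oy,s*ox,[0,0,-1]])
E
python3 - <<'E'
from h import *
p,T=cam("top");k=.64
for n,z,a,b in(("card",.115,(463,358),(517,363)),("rail",.1,(358,281),(478,273)),("batt",.066,(268,350),(355,380))):
    A,B=[ray(np.array(q)*k,p,T,z) for q in(a,b)];d=A-B
    print(n,A.round(3),B.round(3),((A+B)/2).round(3),np.linalg.norm(d).round(3),np.degrees(np.arctan2(-d[0],d[1])).round(1))
C=ray(np.array((330,371))*k,p,T,.12);print("clip",C)
p,T=cam("scene")
for n,z,a,b in(("card",.115,(268,232),(327,243)),("rail",.1,(267,307),(447,317))):
    A,B=[ray(np.array(q)*k,p,T,z) for q in(a,b)];print(n,A.round(3),B.round(3))
print("clip",ray(np.array((483,236))*k,p,T,.134))
for s in(1,-1):
  for q,y in(((.40,-.2,.24),-4),((.39,.14,.24),-19),((.57,-.04,.24),3)): print(s,ctrl.ik(q,ori(y,s)))
E
```

```text
card [ 0.463 -0.151  0.115] [ 0.452 -0.264  0.115] [ 0.457 -0.207  0.115] 0.113 -5.7
rail [0.628 0.069 0.1  ] [ 0.643 -0.187  0.1  ] [ 0.636 -0.059  0.1  ] 0.257 3.3
batt [0.482 0.268 0.066] [0.416 0.079 0.066] [0.449 0.173 0.066] 0.2 -19.3
clip [0.43796101 0.12753508 0.12      ]
card [ 0.461 -0.256  0.115] [ 0.478 -0.14   0.115]
rail [ 0.653 -0.198  0.1  ] [0.63  0.096 0.1  ]
clip [0.43763626 0.13577932 0.134     ]
1 [-3.42236253e+01  1.34849957e+01  1.00331637e+02 -2.54444375e-14
  6.61833675e+01 -3.02236253e+01]
1 [ 1.14770806e+01  1.07469191e+01  1.04207468e+02 -2.54444375e-14
  6.50456129e+01  3.04770806e+01]
1 [-1.00012954e+01  2.35438231e+01  8.42721445e+01 -2.54444375e-14
  7.21840324e+01 -1.30012954e+01]
-1 [-3.42236253e+01  1.34849957e+01  1.00331637e+02 -2.54444375e-14
  6.61833675e+01  1.49776375e+02]
-1 [ 1.14770806e+01  1.07469191e+01  1.04207468e+02 -2.54444375e-14
  6.50456129e+01 -1.49522919e+02]
-1 [-1.00012954e+01  2.35438231e+01  8.42721445e+01 -2.54444375e-14
  7.21840324e+01  1.66998705e+02]
```

Run:
```python
from h import *
out={}
for n,q,y in(("clip",(.438,.131,.26),-19.3),("rail",(.64,-.055,.28),3.8),("card",(.462,-.205,.25),-6)):
    ctrl.goto(q,ori(y)); 
    out[n+"p"]=ctrl.current_tool_pos();out[n+"R"]=ctrl.current_eef_rot();out[n]=ctrl.read_camera("wrist")
    cv2.imwrite(f"pics/w_{n}.png",cv2.resize(out[n],(800,600),interpolation=cv2.INTER_CUBIC))
np.savez("w.npz",**out);print(ctrl.current_t())
```

```text
4.0667
```

View pics/w_clip.png

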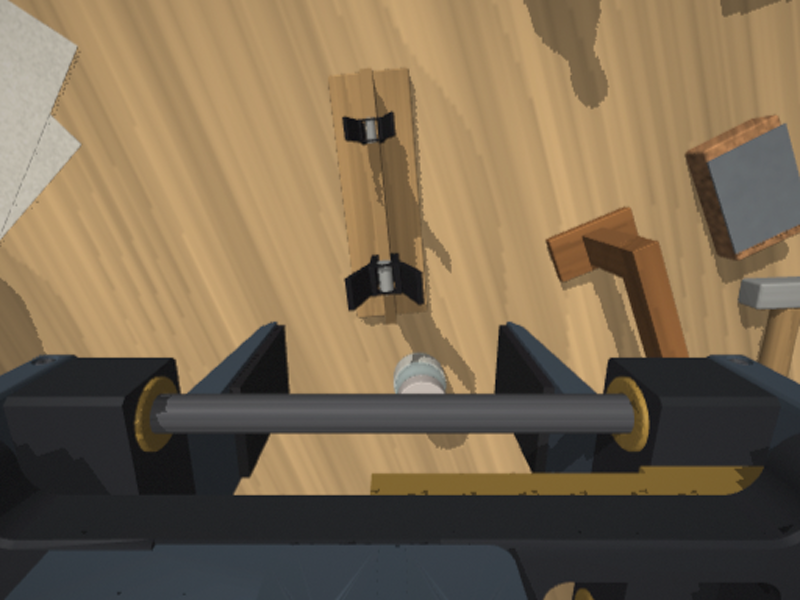

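View pics/w_rail.png

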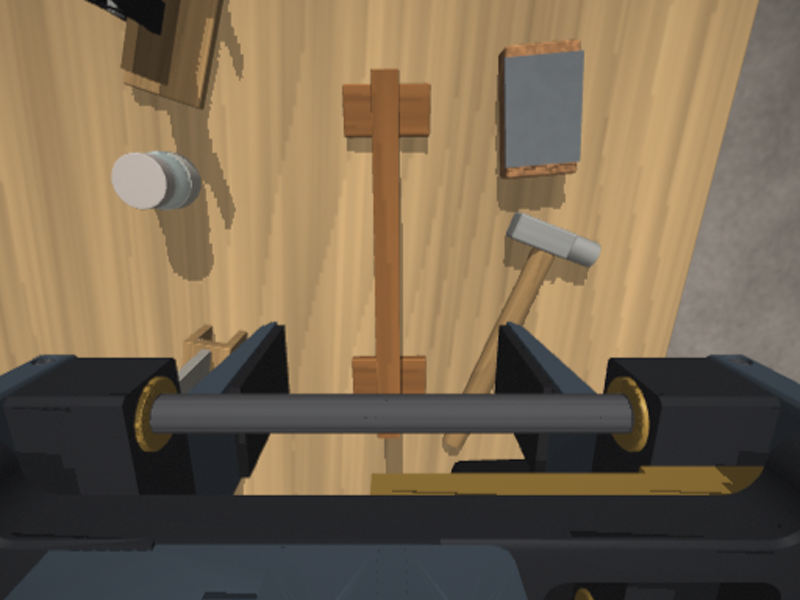

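View pics/w_card.png

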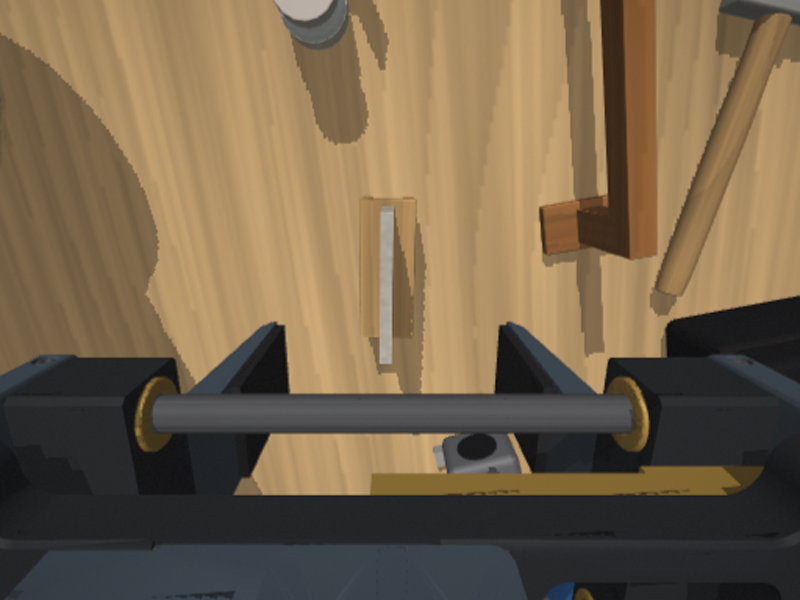

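Wrist pictures (800×600):
- **Card:** the top face runs from (387.5,206) to (385.5,363).
- **Rail:** the bar's midline runs from (384.5,70) to (388.5,352), with its near end at about (389.5,437).
- **Larger clip:** the pin is near (385,277) and the outer handle corners are near (347,283)/(350,309) and (418,278)/(424,303).
- **Small clip:** its pin is at (371,129).

Next I'll convert these to positions.

Run:
```python
from h import *
w=np.load("w.npz");k=.64
def m(n,uv,z):
    p,T=cam("wrist",w[n+"p"],w[n+"R"]);return ray(((np.array(uv)+.5)*k-.5),p,T,z)
def pr(n,A,B):
    d=A-B;print(n,A.round(4),B.round(4),((A+B)/2).round(4),np.linalg.norm(d).round(4),np.degrees(np.arctan2(-d[0],d[1])).round(2))
pr("card",m("card",(387.5,206),.115),m("card",(385.5,363),.115))
pr("rail",m("rail",(384.5,70),.1),m("rail",(389.5,437),.1))
pr("rail2",m("rail",(384.5,70),.1),m("rail",(388.5,352),.1))
pr("batt",m("clip",(372.5,70),.066),m("clip",(371,129),.07))
L=[m("clip",q,.134) for q in((347,283),(350,309))];R=[m("clip",q,.134) for q in((418,278),(424,303))]
pr("L",*L);pr("R",*R);pr("span",L[0],R[0]);pr("span2",L[1],R[1])
pr("pins",m("clip",(371,129),.079),m("clip",(385.5,278),.088))
# rail seen from card view: near corner of top
print(m("card",(630,257),.1),m("card",(656,254),.1))
```

```text
card [ 0.4678 -0.1461  0.115 ] [ 0.4542 -0.2588  0.115 ] [ 0.461  -0.2024  0.115 ] 0.1135 -6.88
rail [0.6256 0.0955 0.1   ] [ 0.6483 -0.2011  0.1   ] [ 0.637  -0.0528  0.1   ] 0.2975 4.38
rail2 [0.6256 0.0955 0.1   ] [ 0.6422 -0.119   0.1   ] [ 0.6339 -0.0117  0.1   ] 0.2151 4.42
batt [0.4763 0.2804 0.066 ] [0.4614 0.2421 0.07  ] [0.4689 0.2613 0.068 ] 0.0413 -21.28
L [0.4135 0.1491 0.134 ] [0.4089 0.1312 0.134 ] [0.4112 0.1402 0.134 ] 0.0185 -14.48
R [0.4599 0.1366 0.134 ] [0.4582 0.1186 0.134 ] [0.4591 0.1276 0.134 ] 0.0181 -5.17
span [0.4135 0.1491 0.134 ] [0.4599 0.1366 0.134 ] [0.4367 0.1429 0.134 ] 0.048 74.9
span2 [0.4089 0.1312 0.134 ] [0.4582 0.1186 0.134 ] [0.4336 0.1249 0.134 ] 0.0509 75.61
pins [0.4615 0.2412 0.079 ] [0.435  0.1337 0.088 ] [0.4482 0.1874 0.0835] 0.111 -13.88
[ 0.63794312 -0.20127557  0.1       ] [ 0.65648321 -0.20101813  0.1       ]
```

Run:
```python
from h import *
c=np.array([.461,-.2024]);r=np.array([.637,-.0528])
ctrl.goto([*c,.16],ori(-6.9))
print(ctrl.move_l([*c,.093],vel=.1,contact_N=8),ctrl.current_tool_pos()[2])
ctrl.command_gripper(0.0);print(ctrl.current_grip_width(),ctrl.current_grasp_force())
ctrl.move_l([*c,.235],vel=.15);print(ctrl.current_contact_force(),ctrl.current_grip_width())
ctrl.goto([*r,.235],ori(4.4));ctrl.move_l([*r,.205],vel=.1)
p=ctrl.current_tool_pos();R=ctrl.current_eef_rot();im=ctrl.read_camera("wrist");np.savez("w2.npz",p=p,R=R,im=im)
cv2.imwrite("pics/w2.png",cv2.resize(im,(800,600),interpolation=cv2.INTER_CUBIC));print(p,ctrl.current_t())
cv2.imwrite("pics/s2.png",cv2.resize(ctrl.read_camera("scene")[100:270,100:330],None,fx=3,fy=3,interpolation=cv2.INTER_CUBIC))
```

```text
False 0.09375079157096747
0.09644746792003413 29.999529719352722
[ 0.75938383  0.44012957 -1.5593396 ] 0.09899029839222746
[ 0.63667337 -0.05345954  0.20513935] 9.0667
```

View pics/w2.png

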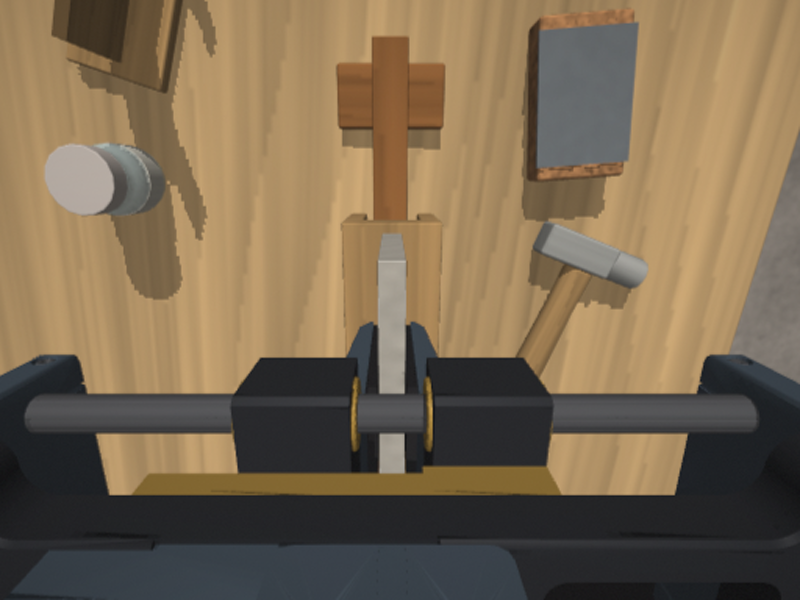

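The holder's channel (366–417 px at row 218) straddles the rail bar (374.5–407) to within about 1 px, and the yaws agree, so I'll lower it.

Run:
```python
from h import *
r=np.array([.6365,-.0528])
print(ctrl.move_l([*r,.165],vel=.06,contact_N=10),ctrl.current_tool_pos(),ctrl.current_contact_force().round(1))
print(ctrl.move_l([*r,.150],vel=.03,contact_N=8),ctrl.current_tool_pos(),ctrl.current_contact_force().round(1))
ctrl.sleep(.2);print(ctrl.current_tool_pos(),ctrl.current_contact_force().round(1),ctrl.current_grip_width(),ctrl.current_t())
cv2.imwrite("pics/s3.png",cv2.resize(ctrl.read_camera("scene")[130:270,130:330],None,fx=4,fy=4,interpolation=cv2.INTER_CUBIC))
```

```text
False [ 0.63667184 -0.0528155   0.1651897 ] [ 0.4  0.3 -2.3]
True [ 0.6366675  -0.05283413  0.15393596] [ 1.4 -1.3  2.2]
[ 0.63648147 -0.05281712  0.15394416] [ 0.7  0.6 -1.1] 0.09883251410745768 10.5417
```

View pics/s3.png

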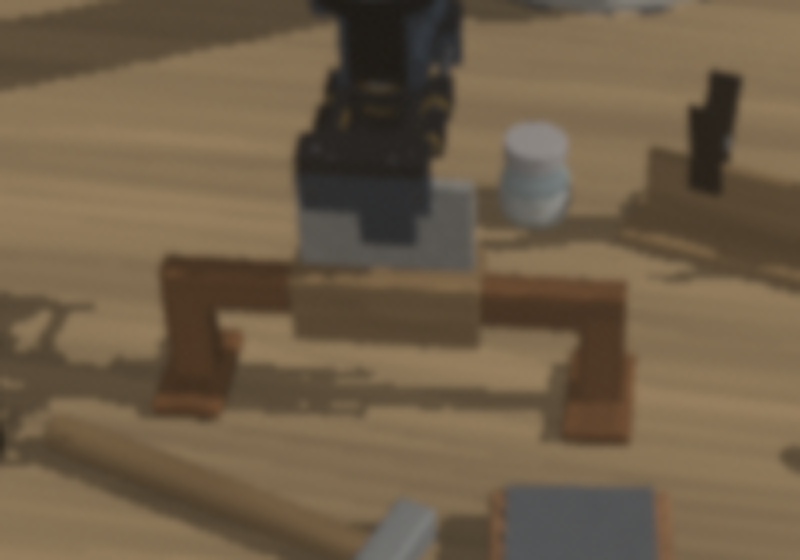

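The holder is down on the rail. It stopped at TCP z 0.154 against an expected 0.155, its whole length is on the bar, and its legs hang beside it. I'll release it and look at both the card and the clip.

Run:
```python
from h import *
ctrl.command_gripper(1.0)
p=ctrl.current_tool_pos();ctrl.move_l([p[0],p[1],.30],vel=.2)
o={};ims=[]
def shot(n):
    o[n+"p"]=ctrl.current_tool_pos();o[n+"R"]=ctrl.current_eef_rot();o[n]=ctrl.read_camera("wrist")
    ims.append(cv2.resize(o[n][:,122:378],(400,600),interpolation=cv2.INTER_CUBIC))
shot("card")
ctrl.goto([.435,.134,.24],ori(-14.3));shot("clip")
np.savez("w3.npz",**o);cv2.imwrite("pics/m3.png",np.hstack(ims));print(ctrl.current_t())
```

```text
13.9417
```

View pics/m3.png

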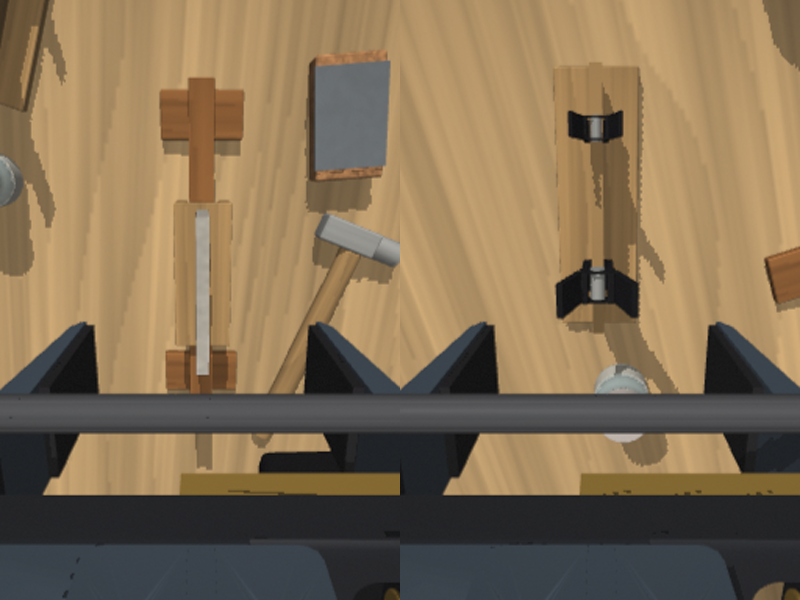

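Mosaic, card half: the card on the rail has its top midline running from (202,209) to (203,374). Clip half: the batten is vertical in view at column 597, and the handle outer corners are at (557,283), (558,317), (638,282) and (638,317).

Run:
```python
from h import *
w=np.load("w3.npz")
def m(n,uv,z):
    p,T=cam("wrist",w[n+"p"],w[n+"R"]);u=(uv[0]%400+.5)*.64-.5+122;return ray((u,(uv[1]+.5)*.64-.5),p,T,z)
def pr(n,A,B):
    d=A-B;print(n,((A+B)/2).round(4),np.linalg.norm(d).round(4),np.degrees(np.arctan2(-d[0],d[1])).round(2))
pr("card",m("card",(202,209),.177),m("card",(203,374),.177))
A=[m("clip",q,.134) for q in((557,283),(638,282),(558,317),(638,317))]
pr("t",A[0],A[1]);pr("b",A[2],A[3]);pr("l",A[0],A[2]);pr("r",A[1],A[3]);print(np.mean(A,0))
pr("pin",m("clip",(597,272),.091),m("clip",(597,299),.091))
pr("pins",m("clip",(596,128),.08),m("clip",(597,285),.091))
print(m("clip",(597,325),.066))
```

```text
card [ 0.6375 -0.0519  0.177 ] 0.1147 4.76
t [0.4385 0.1474 0.134 ] 0.0508 76.42
b [0.4331 0.1252 0.134 ] 0.0513 75.69
l [0.4111 0.1425 0.134 ] 0.0225 -14.29
r [0.4606 0.1302 0.134 ] 0.0231 -12.95
[0.43582646 0.1363251  0.134     ]
pin [0.4346 0.1349 0.091 ] 0.0204 -14.46
pins [0.4479 0.188  0.0855] 0.1091 -14.04
[0.42449678 0.09667125 0.066     ]
```

Run:
```python
from h import *
c=np.array([.4353,.1357])
ctrl.goto([*c,.175],ori(-14.2))
print(ctrl.move_l([*c,.113],vel=.08,contact_N=8),ctrl.current_tool_pos(),ctrl.current_contact_force().round(1))
ctrl.command_gripper(0.0);ctrl.sleep(.3)
print(ctrl.current_grip_width()*91,ctrl.current_grasp_force(),ctrl.current_contact_force().round(1))
ctrl.move_l([*c,.20],vel=.08,contact_N=12);ctrl.move_l([*c,.29],vel=.15)
print(ctrl.current_grip_width()*91,ctrl.current_contact_force().round(1),ctrl.current_tool_pos())
r=[.6366,-.0528]
ctrl.goto([*r,.29],ori(4.5));print(ctrl.current_tool_pos(),ctrl.current_grip_width()*91,ctrl.current_t())
w=ctrl.read_camera("wrist");s=ctrl.read_camera("scene")
cv2.imwrite("pics/m4.png",np.hstack([cv2.resize(w[:,122:378],(400,600),interpolation=cv2.INTER_CUBIC),cv2.resize(s[50:230,180:300],(400,600),interpolation=cv2.INTER_CUBIC)]))
```

```text
False [0.43562891 0.13577335 0.11346253] [0.4 0.4 0.2]
26.851355182703376 29.98483568429947 [-0.3 -1.3 -0.1]
26.900348283978964 [-0.3 -0.  -0.9] [0.43485254 0.13562053 0.28914821]
[ 0.63590238 -0.05188997  0.28960948] 27.31655562594459 19.5833
```

View pics/m4.png

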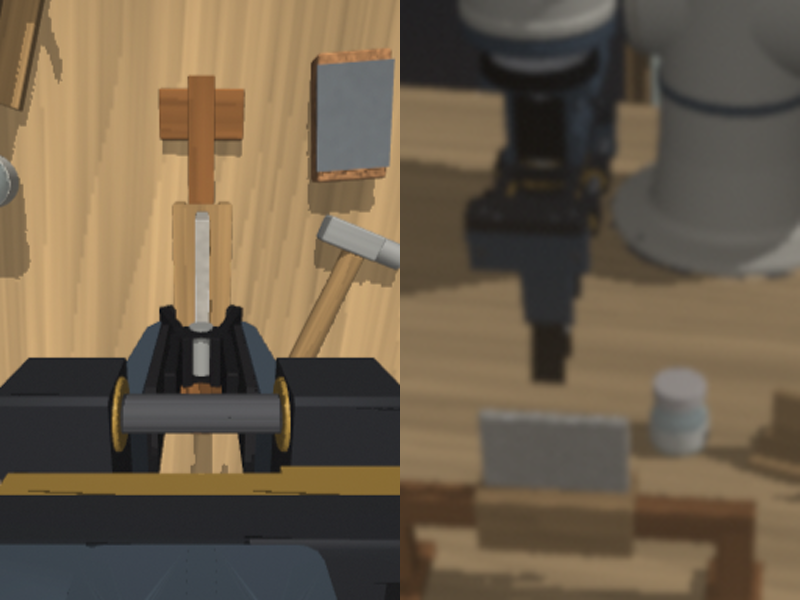

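The clip is held fully open. In the wrist half its jaws, at columns 166 and 237, sit symmetrically around the card at 202. In the scene half it is within about 4 mm of the card's middle, so I'll lower it.

Run:
```python
from h import *
r=[.6366,-.0518]
print(ctrl.move_l([*r,.25],vel=.06,contact_N=8),ctrl.move_l([*r,.221],vel=.03,contact_N=5))
ctrl.sleep(.3);print(ctrl.current_tool_pos(),ctrl.current_contact_force().round(1),ctrl.current_grip_width()*91,ctrl.current_grasp_force(),ctrl.current_t())
w=ctrl.read_camera("wrist");s=ctrl.read_camera("scene")
cv2.imwrite("pics/m5.png",np.hstack([cv2.resize(w[:,122:378],(400,600),interpolation=cv2.INTER_CUBIC),cv2.resize(s[120:240,180:260],(400,600),interpolation=cv2.INTER_CUBIC)]))
```

```text
False False
[ 0.6366191  -0.05184273  0.22107882] [-0.4 -0.1 -0.1] 27.40357401958406 29.984865188598633 21.9167
```

View pics/m5.png

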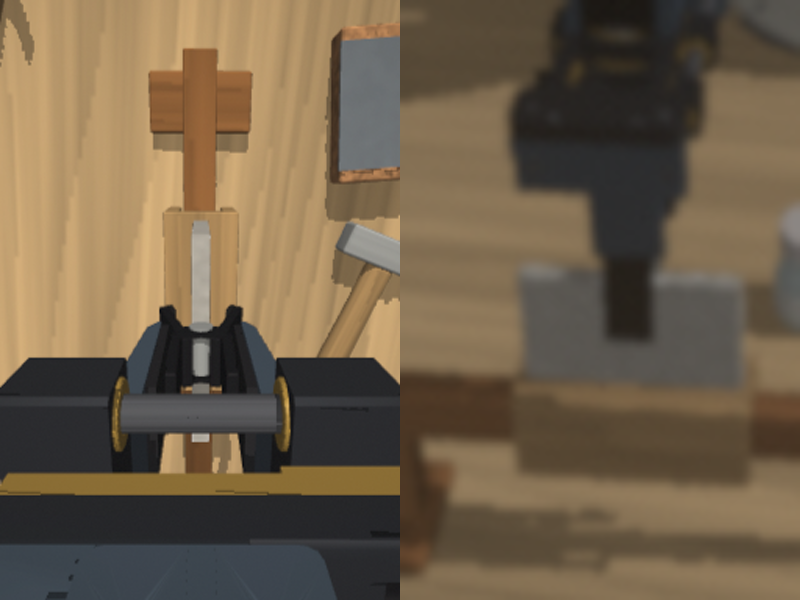

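The jaws stand symmetrically at columns 166 and 237, around the card at 201, and the clip (column 629) is at the card's middle (631). I'll check the tip depth from the scene view and then hand in.

Run:
```python
from h import *
p,T=cam("scene");zs=np.arange(.14,.18,.001)
f=lambda row,x:zs[np.argmin([abs(pix((x,-.052,z),p,T)[1]-row) for z in zs])]
zt=f(120+340/5,.6366+.017);zc=f(120+270/5,.6366);print(zt,zc,ctrl.current_grip_width()*91,ctrl.current_t())
if zt<.163: ctrl.sign_off();print("signed")
```

```text
0.14700000000000002 0.17800000000000005 27.015783063119216 22.0167
the job is handed in; nothing more can be done
signed
```

The job is handed in at about 22 s on the robot's clock: the holder sits fully down on the rail, released, and the larger clip is held wide open over the middle of the card's top edge, with its jaws about 20–30 mm down on each side and no contact felt.

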